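# Hold an aluminium angle home in the drilling station

### The job

First swing the clear chip guard of the drilling station right open by its handle and leave it open. Then bring the loose aluminium angle home: flat on the deck, the back of its upright leg flush along the fence and its end up against the stop block, and press it firmly with the fingers into its inside corner, down onto the deck and back against the fence at once (some 20 N, about evenly down and back). Finish while still holding that diagonal push, without letting go; leave the other things on the deck and bench where they are.

Things in the scene. Friction and masses are not known exactly. Their poses are not given: they have to be found in the camera images.
- angle: workpiece: loose aluminium L angle, about 270 g, 130 mm long (y), 8 mm walls. Flange flat on the deck: x -60 to 0, top at z 8 mm. Upright leg on the fence side: x -8 to 0, 45 mm high. Origin: foot of the leg's outer face, mid-length; x out of that face (to the fence), y along the length, z up. Inside corner: x -8, z 8 mm.
- fence: fixed bare steel fence, upright bar 295 long, 20 thick, 50 mm high. Origin: corner of fence face (x = 0), stop's end face (y = 0) and deck top (z = 0). x into the fence (away from robot), y along it, away from the stop, z up; it spans y -35 to 260 mm. The angle at home has its origin at x 0, y 65, z 0 mm here, axes parallel. The drill unit behind is under 70 mm above the deck.
- stop: fixed steel stop block on the deck at the right-hand end of the fence; 30 mm high plus a 6 mm bolt head. Same origin and axes as the fence; it fills x -55 to 0, y -25 to 0 mm.
- deck: fixed flat dark steel deck of the drilling station, 250 x 380 mm, its top 30 mm above the bench (z = 0.030). Origin: centre of its underside, 16 mm below its top; axes parallel to the fence's. In the fence's frame it spans x -225 to 25 mm. Ground and oiled like fence and stop: the angle slides easily on them (friction about 0.2).
- guard (a joint): chip guard: clear upright panel in an aluminium frame, hinged like a door on a vertical post at its left end, 70 to 160 mm above the deck: the angle passes under it, a gripper does not. 0 = shut (parallel to the fence, 20 mm before it), grows (rad) as its right end swings to the robot, clockwise from above; 1.6 = fully open. Light friction, stays where left; may start a little ajar.
- guard_handle (a point): guard's handle: upright round black rubber post, 18 mm across, on top of the guard's free end, free from 40 mm below this point to 22 mm above; can be taken from above at any yaw. The point is on the post's axis, 195 mm above the deck.
- guard_hinge (a point): point on the guard's vertical hinge axis, level with the handle point, which circles it at 210 mm radius. In the fence's frame at x -20, y 285 mm.
- offcut: bystander: short square steel tube offcut, 25 x 60 x 25, lying on the front right of the deck; origin under its centre (lengths in mm)
- bearing: bystander: steel bearing ring, 52 across, 15 high, lying on the front left of the deck; origin under its centre (lengths in mm)
- wrench: bystander: steel wrench lying on the bench right of the station; origin under it (lengths in mm)
- screwdriver: bystander: screwdriver lying on the bench left of the station; origin under it (lengths in mm)
- oil: bystander: grey plastic oil bottle, 60 across, 150 high, on the bench to the right; origin under its centre (lengths in mm)
- mug: bystander: white mug, 80 across, 90 high, on the bench to the left; origin under its centre (lengths in mm)
- jar: bystander: glass jar with steel cap, 64 across, 70 high, on the bench far left; origin under its centre (lengths in mm)
Things that resemble listed ones, but are neither listed nor needed, are in the scene too. Of the things shaped like the angle, the aluminium one is meant.

How it is judged:
On the way:
1. the guard is swung open (value of joint guard above 1.25 rad), for 0.2 s.
At the end, for the whole second after the job is handed in: Guard open over 1.2 rad; angle flat on the deck (3 mm, 0.04 rad), leg flush on the fence (3 mm, 0.03 rad), end within 4 mm of the stop, still; pressed by the fingers (over 5 N) with over 4 N on the fence and over 6.5 N on the deck (own weight 2.7 N) (value of joint guard above 1.2 rad and x of angle in the frame of fence between -0.003 and 0.003 m and y of angle in the frame of fence between 0.062 and 0.069 m and z of angle in the frame of fence below 0.003 m and angle between the x axis of angle and the x axis of fence, either way round below 0.03 rad and angle between angle's own z axis and vertical below 0.04 rad and contact force between angle and fence above 4 N and contact force between angle and deck above 6.5 N and contact force between the fingers and angle above 5 N and linear speed of angle below 0.01 m/s); the arm keeps its last pose, push and grip.
It fails at once if one of the other things is disturbed (moved over 30 mm) (distance of any of offcut, bearing, wrench, screwdriver, oil, mug, jar from where it was at the start of the episode above 0.03 m).
It also fails if it takes over 72 s, if anything falls off the work surface, if the arm or the gripper's body presses on something with over 40 N, if the wrist force passes 120 N, or if a joint passes its speed limit or range.

### The arm

A 7-joint arm with a two-finger parallel gripper is mounted at the origin on the work surface. World frame = base frame: x ahead of the robot, y to its left, z up, the work surface at z = 0. Lengths are in m, angles in rad, forces in N, time in s.
With the tool pointing down it reaches from about 0.35 to 0.9 m from the base axis. Payload 7.2 kg.
Tool frame: the origin (TCP) lies midway between the tips of the shut fingers; the grasp point (between the pads) lies 19 mm behind it (ctrl.grasp_offset is the distance from the TCP to the grasp point, in m); z points along the fingers, y is the line along which they close (so a half turn about z gives the same grasp; the last joint's range is limited). The gripper opens to 85 mm and grips with 20 to 120 N. Pads are 22 mm wide; open, the fingers measure 114 mm over their backs; the gripper's body (76 mm by 85 mm) begins 54 mm behind the grasp point. The pads swing forward as they close: fully open they stand 13 mm farther back than shut.
Start: joints at [-0.068, 0.411, -0.013, 1.596, 0.006, 1.134, -0.082], TCP at [0.625, -0, 0.231] pointing down, gripper open.
Joint ranges: [-2.95, 2.95], [-0.29, 1.99], [-1.47, 1.44], [0.14, 2.54], [-1.03, 4.17], [0.13, 1.85], [-2.86, 2.86]. Speed limits (rad/s): [2.39, 2.39, 3.01, 3.01, 3.14, 3.14, 3.14].

### API

Orientations are given as a unit quaternion [w, x, y, z].
In Python, from bench import ctrl gives the robot as it stands. The module is installed in compiled form; this text tells all that it offers. Calls block until the motion is done:
- ctrl.move_pose(position, orientation): joint-space move of the TCP to a pose.
- ctrl.line_to(position, orientation=None, velocity=0.15): straight line of the TCP; orientation=None keeps the orientation; velocity is the mean speed in m/s.
- ctrl.goto_joints(angles): joint-space move.
- ctrl.command_gripper(opening, grip_force=None): opening from 0.0 (shut) to 1.0 (fully open); grip_force is the grip in N (None keeps the last); returns when the fingers have stopped.
- ctrl.sleep(seconds).
- ctrl.inverse_kinematics(position, orientation): joint angles nearest the present ones, or None.
- ctrl.sense(): the state.
- ctrl.read_camera(name): name is "scene" or "side" or "wrist"; returns a dict with "frame" (384x512x3 uint8, red, green, blue), "fov_y" (degrees; the focal length in pixels is half the picture's height over the tangent of half this angle, whatever the lens; pixels are square), "cx", "cy" (the principal point, pixels), "xyz" and "attitude" of the camera in the world. Camera axes: x right, y down, z forward; pixel columns grow to the right and rows downward; lengths in m; the calibration is good to about 2 mm. A picture is of the moment at which its call begins. There is no depth.
A pose or a line that the arm cannot do raises ctrl.IKError and nothing moves.
- ctrl.finish_job(): hands the job in; it is judged then, once.
The state is a dict: "time": time; "qpos": joint angles; "qd": joint speeds; "tau": joint torques, N m; "position": TCP position; "ee_rot": TCP orientation; "wrist_force": force on the tool from outside, world axes, zero at the start; "torque": the same for the moment, N m; "grip_width": opening from 0.0 (shut) to 1.0 (fully open); "finger_force": force on a finger pad.
Only numpy, scipy, OpenCV 4.12 (cv2) and the standard library are available. Lean on these libraries where they do the work, as an engineer would, in place of code of your own. Each camera call takes 0.05 s, during which the arm holds its last target. There are 200 camera calls.

## Working session

There is one attempt and no reset: what is moved stays moved. The work goes in short steps, each a Python script; the robot and the scene stay as the last script left them, time stands still between calls to the robot, and variables do not carry over. Pictures are saved under pics/ and viewed, at most 10 in all, crops included, and the job is handed in when it is done.

```bash
mkdir -p pics; cat > h.py <<'E'
import numpy as np, cv2
from bench import ctrl
from scipy.spatial.transform import Rotation as R
def rot(q): return R.from_quat([q[1],q[2],q[3],q[0]])
def cam(n):
    c=ctrl.read_camera(n); a=np.array(c["attitude"],float)
    c["R"]=a if a.shape==(3,3) else rot(a).as_matrix()
    c["f"]=c["frame"].shape[0]/2/np.tan(np.radians(c["fov_y"])/2); return c
def ray(c,u,v): return c["R"]@np.array([(u-c["cx"])/c["f"],(v-c["cy"])/c["f"],1.])
def plane(c,u,v,z):
    d=ray(c,u,v); o=np.array(c["xyz"]); return o+d*(z-o[2])/d[2]
def proj(c,p):
    q=c["R"].T@(np.array(p)-c["xyz"]); return q[:2]/q[2]*c["f"]+[c["cx"],c["cy"]]
def cross(c1,p1,c2,p2):
    d1,d2=ray(c1,*p1),ray(c2,*p2); o1,o2=np.array(c1["xyz"]),np.array(c2["xyz"])
    t=np.linalg.lstsq(np.c_[d1,-d2],o2-o1,rcond=None)[0]
    a,b=o1+d1*t[0],o2+d2*t[1]; return (a+b)/2,np.linalg.norm(a-b)
def down(yaw):  # tool y axis at yaw+90deg, tool z down
    q=(R.from_euler('z',yaw)*R.from_euler('x',np.pi)).as_quat(); return [q[3],q[0],q[1],q[2]]
E
python3 - <<'E'
from h import *
import pickle
s=ctrl.sense(); print({k:np.round(v,3) for k,v in s.items()})
C={}
for n in ["scene","side","wrist"]:
    c=cam(n); C[n]=c; print(n,np.round(c["xyz"],3),np.round(c["attitude"],3),c["fov_y"],c["cx"],c["cy"])
    cv2.imwrite(f"pics/{n}0.png",cv2.resize(c["frame"][:,:,::-1],(800,600),interpolation=cv2.INTER_CUBIC))
pickle.dump(C,open("c0.pkl","wb"))
E
```

```text
{'time': np.float64(0.0), 'qpos': array([-0.068,  0.412, -0.013,  1.597,  0.006,  1.134, -0.082]), 'qd': array([-0.001,  0.001,  0.   ,  0.001,  0.   ,  0.001,  0.   ]), 'tau': array([-1.0000e-03, -6.0064e+01,  6.8100e-01, -2.9942e+01,  1.4000e-02,
        1.0000e-02,  0.0000e+00]), 'position': array([ 0.624, -0.   ,  0.23 ]), 'ee_rot': array([-0.001,  0.707,  0.707, -0.001]), 'wrist_force': array([0.547, 0.326, 0.485]), 'torque': array([ 0.021, -0.009,  0.03 ]), 'finger_force': np.float64(0.0), 'grip_width': np.float64(0.996)}
scene [1.459 0.522 1.083] [-0.2    0.435  0.804 -0.354] 51.915180244903354 254.21691958120925 192.4453214943497
side [-0.05   0.607  0.817] [ 0.18  -0.35   0.824 -0.408] 51.68397729748135 258.63978251741895 184.0820461527401
wrist [0.625 0.065 0.373] [ 0.131  0.991  0.001 -0.001] 60.314664116856044 247.8804211503009 191.50979723078018
```

View pics/scene0.png

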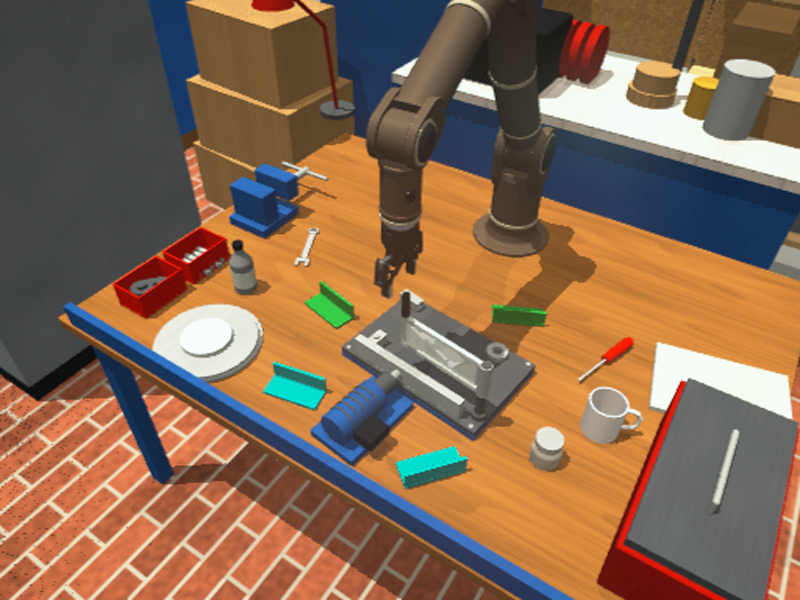

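View pics/side0.png

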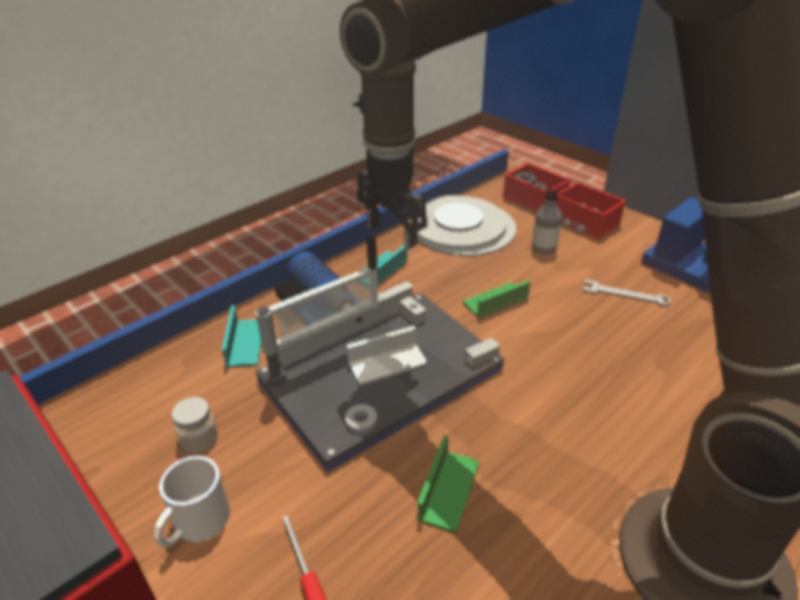

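View pics/wrist0.png

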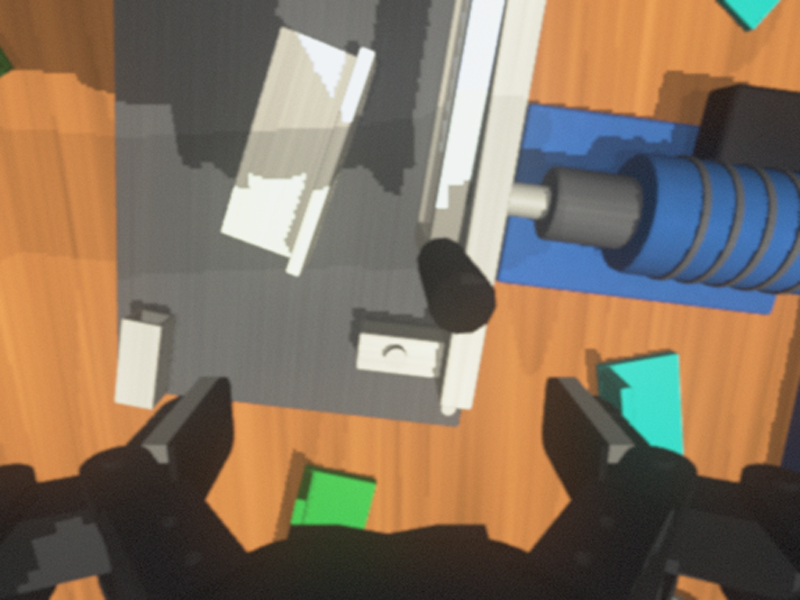

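The wrist view shows the deck, with the fence at right (u≈545→473), the stop at (400,355), the aluminium angle at about (300,150) and the handle top at (465,303). The guard looks nearly shut. Next I compute the rough frames.

```bash
python3 - <<'E'
from h import *
import pickle
C=pickle.load(open("c0.pkl","rb")); k=1.5625; w=C["wrist"]
P=lambda u,v,z,c=w: np.round(plane(c,u/k,v/k,z),4)
print("handle top",P(467,303,.247),"base",P(438,257,.185))
print("scene top",P(408,294,.247,C["scene"]))
print(cross(w,(467/k,303/k),C["scene"],(408/k,294/k)))
print("fence r",P(545,0,.08),P(473,405,.08))
print("stop",P(357,367,.06),P(436,378,.06))
print("deck edge L",P(115,30,.03),P(117,320,.03),"corner",P(458,425,.03), "bottom",P(250,407,.03))
print("angle leg top",P(364,47,.075),P(374,52,.075),P(288,272,.075),P(299,276,.075))
print("flange",P(285,28,.038),P(222,231,.038))
E
```

```text
handle top [0.6446 0.0299 0.247 ] base [0.643  0.0303 0.185 ]
scene top [0.6433 0.0349 0.247 ]
(array([0.64377358, 0.03254466, 0.24761317]), np.float64(0.004961118059666658))
fence r [0.7041 0.1436 0.08  ] [ 0.6774 -0.0822  0.08  ]
stop [ 0.6043 -0.0653  0.06  ] [ 0.6559 -0.0729  0.06  ]
deck edge L [0.4592 0.1407 0.03  ] [ 0.4356 -0.0428  0.03  ] corner [ 0.6761 -0.1235  0.03  ] bottom [ 0.5238 -0.1092  0.03  ]
angle leg top [0.6116 0.1226 0.075 ] [0.6169 0.1202 0.075 ] [0.5654 0.0011 0.075 ] [ 0.5718 -0.0013  0.075 ]
flange [0.5635 0.14   0.038 ] [0.5165 0.0203 0.038 ]
```

```bash
python3 - <<'E'
from h import *
H=np.array([.6753,.2394]); P0=np.array([.6442,.031]); d=P0-H; r=np.linalg.norm(d)
a0=np.arctan2(d[1],d[0]); print("r",r)
pose=lambda t,z:([*(H+r*np.array([np.cos(a0-t),np.sin(a0-t)])),z],down(np.pi/2-.147-t))
T=1.5
for t in np.linspace(0,T,7): print(np.round(ctrl.inverse_kinematics(*pose(t,.206)),2))
p,q=pose(0,.31)
ctrl.line_to([.624,0,.31],velocity=.25); ctrl.line_to(p,q,velocity=.15); ctrl.line_to(pose(0,.206)[0],velocity=.12)
ctrl.command_gripper(0.,40)
s=ctrl.sense(); print("grip",s["grip_width"],s["finger_force"],s["wrist_force"],s["time"])
if s["grip_width"]>.1:
    for t in np.linspace(0,T,8)[1:]:
        ctrl.line_to(*pose(t,.206),velocity=.15)
        s=ctrl.sense(); print(round(t,2),np.round(s["wrist_force"],1),round(float(s["finger_force"]),1),round(s["time"],2))
E
```

```text
r 0.2107077834347844
[-0.13  0.47  0.01  1.57 -0.    1.1  -0.27]
[-0.19  0.38  0.05  1.7  -0.02  1.06 -0.54]
[-0.28  0.31  0.08  1.81 -0.03  1.02 -0.84]
[-0.38  0.26  0.1   1.88 -0.03  1.   -1.17]
[-0.5   0.23  0.11  1.92 -0.03  0.99 -1.52]
[-0.61  0.24  0.13  1.91 -0.04  0.99 -1.87]
[-0.72  0.27  0.15  1.86 -0.05  1.01 -2.19]
grip 0.20499647957261263 38.94762396812439 [ 0.17649823 -0.1478533   1.63225118] 2.6667
0.21 [-0.1  1.7  1.5] 39.3 3.12
0.43 [2.1 1.7 1. ] 39.3 3.57
0.64 [ 2.4  2.8 -0.1] 39.2 4.02
0.86 [ 4.6  3.5 -1.4] 39.1 4.47
1.07 [ 4.8  2.  -0.6] 39.3 4.92
1.29 [5.6 1.2 0.4] 39.5 5.37
1.5 [5.  0.3 1.5] 39.7 5.82
```

```bash
python3 - <<'E'
from h import *
import pickle
ctrl.command_gripper(1.0); p=ctrl.sense()["position"]
ctrl.line_to([p[0],p[1],.33],velocity=.25)
ctrl.move_pose([.57,-.01,.33],down(np.pi/2-.12)); ctrl.sleep(.3)
print(ctrl.sense()["time"])
C={n:cam(n) for n in ["scene","side","wrist"]}; pickle.dump(C,open("c1.pkl","wb"))
cv2.imwrite("pics/wrist1.png",cv2.resize(C["wrist"]["frame"][:,:,::-1],(800,600),interpolation=cv2.INTER_CUBIC))
cv2.imwrite("pics/side1.png",cv2.resize(C["side"]["frame"][140:320,150:390,::-1],(800,600),interpolation=cv2.INTER_CUBIC))
E
```

```text
9.2333
```

View pics/wrist1.png

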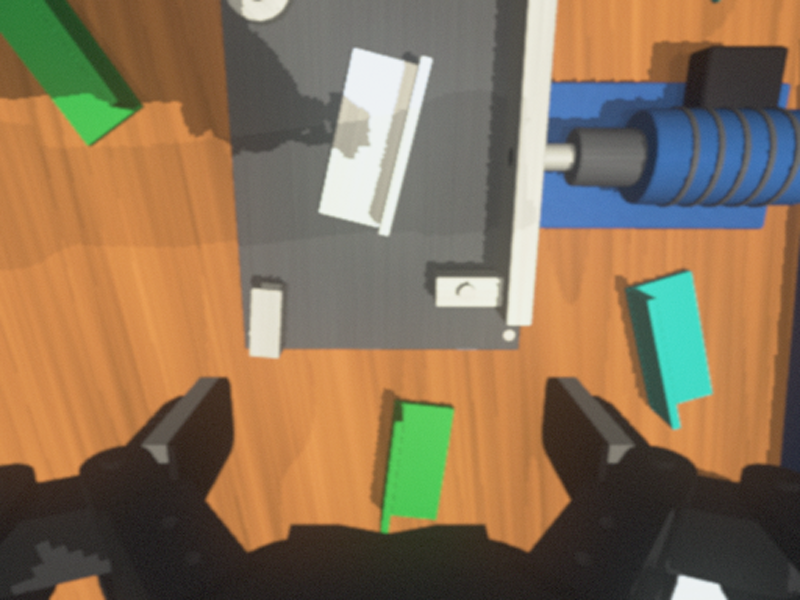

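View pics/side1.png

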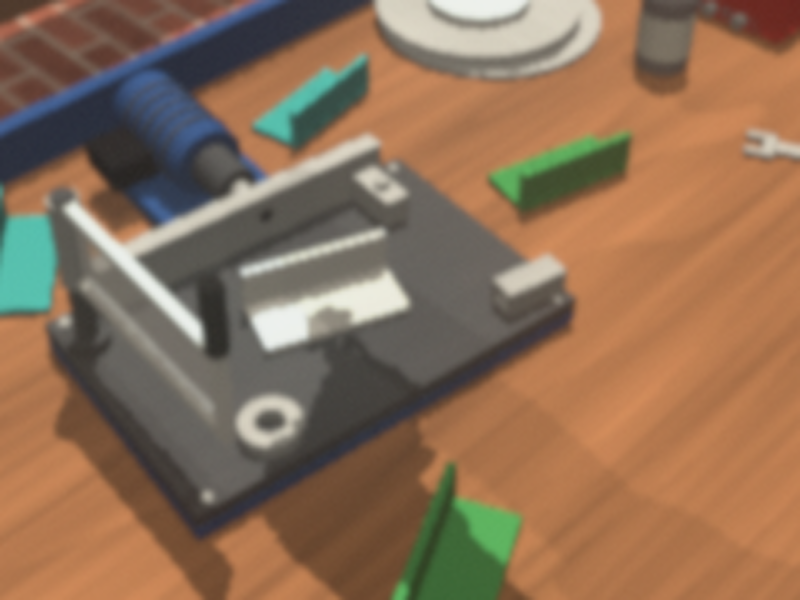

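The guard stands open. In the wrist view the fence top runs from (527–556,0) to (507–531,325). The stop top spans (436,276)–(499,307), the angle's leg top runs from (425,57) to (384,235), and its flange edge runs from (354,48) to (320,212).

```bash
python3 - <<'E'
from h import *
import pickle
C=pickle.load(open("c1.pkl","rb")); k=1.5625; w=C["wrist"]
P=lambda u,v,z: plane(w,u/k,v/k,z)[:2]
a=[P(527,1,.08),P(507,324,.08)]; b=[P(556,1,.08),P(531,324,.08)]
for l in (a,b): d=l[0]-l[1]; print("yaw",-np.arctan2(d[0],d[1]),l)
e=[P(229,150,.03),P(246,345,.03)]; d=e[0]-e[1]; print("deck yaw",-np.arctan2(d[0],d[1]))
d=P(515,349,.03)-P(290,349,.03); print("deck bot yaw",np.arctan2(d[1],d[0]))
d=P(499,306.5,.06)-P(436,306,.06); print("stop yaw",np.arctan2(d[1],d[0]),np.linalg.norm(d))
yaw=-.12; ex=np.array([np.cos(yaw),np.sin(yaw)]); ey=np.array([-ex[1],ex[0]])
O=lambda p,x,y: p-x*ex-y*ey
for n,o in dict(f1=O(a[1],0,-.035),f2=O(b[1],.02,-.035),s1=O(P(436,276,.06),-.055,0),s2=O(P(436,306,.06),-.055,-.025),s3=O(P(499,306.5,.06),0,-.025),s4=O(P(500,276,.06),0,0),deckL=O(P(246,345,.03),-.225,0)).items(): print(n,np.round(o,4))
t=[P(432,58,.075),P(389,236,.075)]; i=[P(419,57,.075),P(379,234,.075)]; f=[P(354,48,.038),P(320,212,.038)]
for l in (t,i,f): d=l[0]-l[1]; print("angle",-np.arctan2(d[0],d[1]),np.linalg.norm(d),(l[0]+l[1])/2)
E
```

```text
yaw -0.1178602469435343 [array([0.68442944, 0.14733537]), array([ 0.6572672 , -0.08205797])]
yaw -0.12053019239080567 [array([0.70405232, 0.144983  ]), array([ 0.67627875, -0.08432834])]
deck yaw -0.10808104826964211
deck bot yaw -0.11881611047379703
stop yaw -0.12713379022776078 0.052356098057266334
f1 [ 0.6615 -0.0473]
f2 [ 0.6606 -0.0472]
s1 [ 0.6607 -0.0475]
s2 [ 0.6613 -0.0481]
s3 [ 0.6586 -0.0481]
s4 [ 0.6581 -0.0471]
deckL [ 0.6538 -0.1183]
angle -0.35474556059858153 0.13005734521838203 [0.59459609 0.0593005 ]
angle -0.3450054428380339 0.12884330734804952 [0.58631699 0.06139867]
angle -0.3576791224692494 0.12891369608781428 [0.53925895 0.08023177]
```

```bash
cat >> h.py <<'E'
FY=-.119; FO=np.array([.661,-.0473]); EX=np.array([np.cos(FY),np.sin(FY)]); EY=np.array([-EX[1],EX[0]])
def F(x,y,z): return [*(FO+x*EX+y*EY),.03+z]   # fence frame (m) -> world
def inF(p): d=np.array(p[:2])-FO; return np.round([d@EX,d@EY,p[2]-.03],4)
def ff(f0=0): f=ctrl.sense()["wrist_force"]-f0; return np.round([f[:2]@EX,f[:2]@EY,f[2]],1)
E
python3 - <<'E'
from h import *
ay=-.354; ao=np.array([.5946,.0593]); g=ao-.004*np.array([np.cos(ay),np.sin(ay)])
q=down(np.pi/2+ay); qf=down(np.pi/2+FY)
ctrl.command_gripper(.5,40)
ctrl.move_pose([*g,.14],q); ctrl.line_to([*g,.046],velocity=.12); print("down",ff())
ctrl.command_gripper(0.,40)
s=ctrl.sense(); print("grip",s["grip_width"],s["finger_force"],ff(),s["time"])
if s["grip_width"]<.05: raise SystemExit
ctrl.line_to([*g,.050],velocity=.05)
ctrl.line_to(F(-.034-.02,.085,.020),qf,velocity=.08)
ctrl.line_to(F(-.034,.075,.020),velocity=.08)
ctrl.line_to(F(-.034,.075,.0155),velocity=.03); ctrl.sleep(.2); f0=ctrl.sense()["wrist_force"]; print(ff())
y=.075
while y>.055:
    y-=.001; ctrl.line_to(F(-.034,y,.0155),velocity=.02); ctrl.sleep(.05)
    f=ff(f0)
    if f[1]>4: break
s=ctrl.sense(); print(y,f,s["grip_width"],inF(s["position"]),s["time"])
c=cam("wrist"); cv2.imwrite("pics/wrist2.png",c["frame"][:,:,::-1])
E
```

```text
down [-0.4  0.8  0.1]
grip 0.08585843601231001 39.96386468410492 [-1.2  0.1  5.7] 12.0417
[-1.4  0.6  5.3]
0.060999999999999985 [ 2.2  5.7 -0.3] 0.08129050845769928 [-0.0334  0.0642  0.0163] 17.975
```

View pics/wrist2.png

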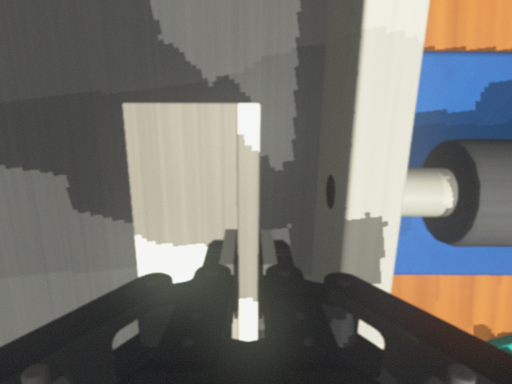

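The wrist view shows the angle held by its leg (u≈238–260, v≈103–340), parallel to the fence and with a gap on the outer side. It met the stop with 5.7 N. Next I release it, then push into the inside corner with shut fingers.

```bash
python3 - <<'E'
from h import *
ctrl.command_gripper(.22); p=ctrl.sense()["position"]; x=inF(p)
ctrl.line_to(F(x[0],x[1],.1),velocity=.12)
ctrl.command_gripper(0.,60)
qs=[down(FY),down(FY+np.pi)]; p0=F(-.060,.065,.1)
js=[ctrl.inverse_kinematics(p0,q) for q in qs]; print([np.round(j,2) if j is not None else None for j in js])
now=ctrl.sense()["qpos"]
i=min((k for k in (0,1) if js[k] is not None),key=lambda k:abs(js[k][6]-now[6])); print("use",i)
ctrl.move_pose(p0,qs[i]); ctrl.sleep(.4); f0=ctrl.sense()["wrist_force"]; np.save("f0.npy",f0)
ctrl.line_to(F(-.060,.065,.012),velocity=.1)
z=.012; ctrl.sleep(.1); print(ff(f0),ctrl.sense()["time"])
while z>-.002 and ff(f0)[2]<3:
    z-=.0005; ctrl.line_to(F(-.060,.065,z),velocity=.02)
print("touch z",z,inF(ctrl.sense()["position"]),ff(f0)); z+=.0015
xx=-.060; n=0
while xx<-.005 and n<60:
    n+=1; xx+=.002 if xx<-.03 else .001; ctrl.line_to(F(xx,.065,z),velocity=.03); f=ff(f0)
    if n%4==0: print(round(xx,3),f)
    if f[0]<-8: break
print(xx,z,f,inF(ctrl.sense()["position"]),ctrl.sense()["time"])
E
```

```text
[array([-0.46,  0.52,  0.48,  1.77, -0.29,  0.93, -1.55]), array([ 0.09,  0.5 , -0.28,  1.73,  0.17,  0.94,  1.19])]
use 1
[-1.1  0.4 -0.9] 22.25
touch z 0.007499999999999996 [-0.0598  0.0651  0.0082] [-2.8 -2.8  5.6]
-0.052 [-0.2 -1.1 -1.4]
-0.044 [-0.4 -0.8 -1.1]
-0.036 [-0.2 -0.6 -1.1]
-0.029 [-0.5 -1.3 -0.6]
-0.025 [-0.1  0.  -0.9]
-0.021 [ 1.4 -0.3 -0.6]
-0.017 [-7.1 -0.8  2.3]
-0.01599999999999996 0.008999999999999996 [-9.6 -0.7  4.5] [-0.0187  0.065   0.0084] 31.75
```

```bash
python3 - <<'E'
from h import *
import pickle
f0=np.load("f0.npy"); x,y,z=-.016,.065,.009
def step():
    ctrl.line_to(F(x,y,z),velocity=.02); ctrl.sleep(.08); return ff(f0)
f=step(); print(f)
while f[2]<9 and z>.002: z-=.0005; f=step()
print("z",z,f)
while y>.056:
    y-=.001; f=step(); print(round(y,3),f)
    if f[1]>7: break
print(inF(ctrl.sense()["position"]),ctrl.sense()["time"])
np.save("xyz.npy",[x,y,z])
C={n:cam(n) for n in ["scene","side","wrist"]}; pickle.dump(C,open("c2.pkl","wb"))
a=cv2.resize(C["side"]["frame"][165:265,200:333,::-1],(400,300),interpolation=cv2.INTER_CUBIC)
b=cv2.resize(C["scene"]["frame"][175:275,215:348,::-1],(400,300),interpolation=cv2.INTER_CUBIC)
w=cv2.resize(C["wrist"]["frame"][:,:,::-1],(400,300))
cv2.imwrite("pics/m3.png",np.vstack([np.hstack([a,b]),np.hstack([w,w*0])]))
E
```

```text
[-9.8 -0.   3.2]
z 0.007999999999999998 [-12.6  -1.2   9.7]
0.064 [-12.9   0.9  10. ]
0.063 [-13.6   1.9   8.8]
0.062 [-11.3   2.9   8.9]
0.061 [-12.    4.8   7.2]
0.06 [-10.6   6.4   6.3]
0.059 [-11.3   6.6   7.5]
0.058 [-11.4   7.7   7. ]
[-0.0187  0.0623  0.0082] 35.0833
```

View pics/m3.png

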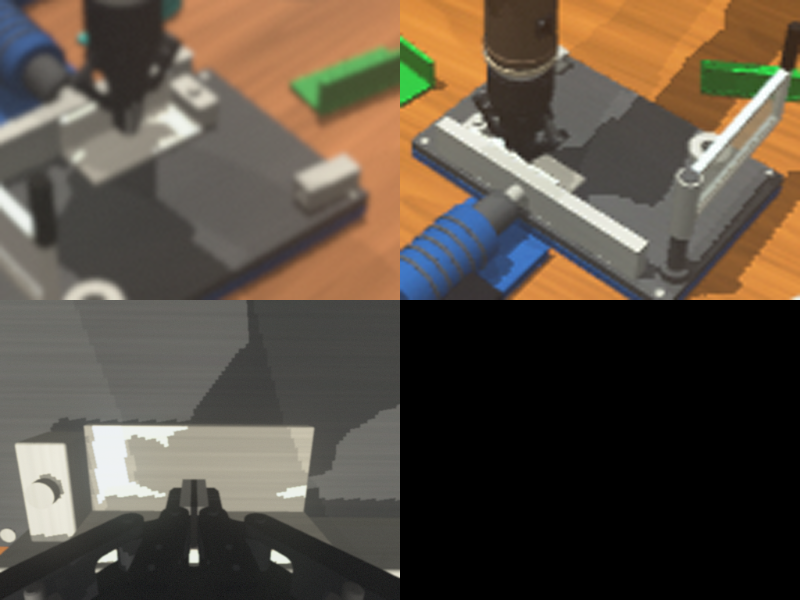

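The montage shows the angle along the fence with its end next to the stop. In the wrist view (bottom left) the flange front edge runs from (85,426) to (315,428). I'll check the gap from these corners.

```bash
python3 - <<'E'
from h import *
import pickle
w=pickle.load(open("c2.pkl","rb"))["wrist"]
g=cv2.cvtColor(w["frame"],cv2.COLOR_RGB2GRAY)
print("flange corners",[inF(plane(w,u*1.28,(v-300)*1.28,.038)) for u,v in ((85,426),(315,428))])
print("stop corners",[inF(plane(w,u*1.28,(v-300)*1.28,.06)) for u,v in ((65,443),(16,443))])
for u,n in ((0,'flange end exp'),(.13,'')): print(n,proj(w,F(-.06,u,.008))/1.28+[0,300])
cv2.imwrite("pics/w4.png",cv2.resize(w["frame"][150:320,0:226,::-1],(792,596),interpolation=cv2.INTER_CUBIC))
E
```

```text
flange corners [array([-0.0595,  0.0005,  0.008 ]), array([-0.0588,  0.1295,  0.008 ])]
stop corners [array([-0.055 , -0.0007,  0.03  ]), array([-0.0549, -0.0242,  0.03  ])]
flange end exp [ 83.95727288 425.16825617]
 [316.08900301 425.90911928]
```

View pics/w4.png

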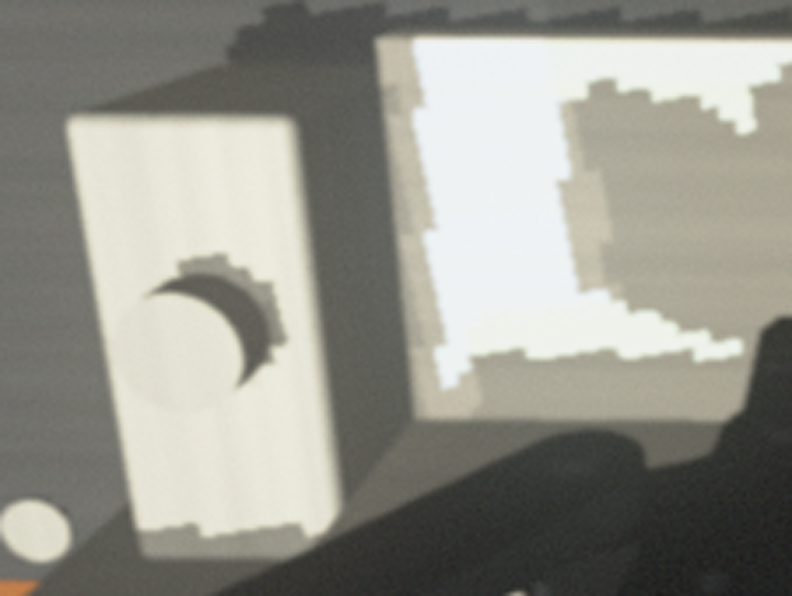

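The crop shows the flange end directly against the stop face (edge from (380,40) to (413,415), no deck showing between). Now I set the final push and hand in.

```bash
python3 - <<'E'
from h import *
f0=np.load("f0.npy"); x,y,z=np.load("xyz.npy"); y+=.002
for n in range(25):
    ctrl.line_to(F(x,y,z),velocity=.02); ctrl.sleep(.15); f=ff(f0)
    if f[2]>=13 and f[0]<=-13: break
    if f[2]<13: z-=.0005
    if f[0]>-13: x+=.0005
    if abs(f).max()>22: break
print(n,x,y,z,f)
for _ in range(4): ctrl.sleep(.3); print(ff(f0),inF(ctrl.sense()["position"]))
c=cam("wrist"); print(proj(c,F(-.06,0,.008)),ctrl.sense()["time"])
f=np.mean([ff(f0) for _ in range(3)],axis=0)
if -20<f[0]<-9 and 10<f[2]<20: print(ctrl.finish_job())
E
```

```text
1 -0.0155 0.06 0.007499999999999998 [-15.3   3.   13.4]
[-16.5   2.   13.4] [-0.0187  0.0623  0.0082]
[-15.4   2.6  13.5] [-0.0187  0.0623  0.0082]
[-15.8   2.7  13.8] [-0.0187  0.0622  0.0081]
[-15.5   1.6  13.8] [-0.0187  0.0623  0.0082]
[107.47995091 160.35864281] 37.2833
the job is handed in; nothing more can be done
None
```

I handed the job in at about 37 s: the guard was swung to about 1.5 rad, the angle sits against the fence and stop, and the fingers were still pressing its corner with about 15 N back and 14 N down; the verdict was not shown.

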